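Set the extraction lever of a drive-repair bench to the green clip

TASK

Set the air extraction for work on the open hard drive: the lever on the dial has to point squarely at the green clip. First lift the screw pot that stands in the lever's way into the free half of the blue tray, upright, and only then swing the lever; do not let the lever touch a pot. Leave the other pot and everything else on the bench where it is.

Things in the scene. Friction and masses are not known exactly. Their poses are not given: they have to be found in the camera images.
- unit: Fixed extraction unit: white round dial plate (radius 210 mm, 8 mm thick, black ticks) on the table, its far part under a grey box with a slotted grille (420 mm wide along y, x = 35 to 225 mm, top 51 mm high). Origin: on the lever's axis at table level; x points towards the grey box, y left, z up. Position and yaw (up to 0.2 rad) vary. A closed spare drive on a pad (36 mm high) stands beside it.
- lever: Steel lever on the unit's upright axis; origin on it at table level, x along the bar to the small red pointer (ends at 156 mm). Bar 14 mm wide, 22 to 30 mm above the table, 145 mm long. Hub radius 20 mm, 38 mm high. Starts within 0.15 rad of the unit's -x; turns 1.5 rad either side of -x. Friction hinge, about 2 N at the knob; no spring, stays where left.
- knob_top (a point): Centre of the top, 85 mm above the table, of the lever's upright black knob: 22 mm in diameter, 135 mm from the axis, from 30 to 85 mm above the table.
- clip_green: Green round clip fixed on the dial plate, 24 mm diameter, 12 mm high, 160 to 200 mm from the lever's axis, beyond the pointer. Origin: centre of its underside, 8 mm above the table. The setting wanted: 0.7 to 1.4 rad left or right of the unit's -x. Red, yellow and blue clips of the same shape mark other settings; the four swap places.
- pot_amber: Loose closed screw pot, amber with black cap, 40 mm diameter, 45 mm high, about 80 g. Origin: centre of its underside. Stands on the dial plate (8 mm above the table), about 100 mm from the lever's axis, 0.57 to 0.79 rad to one side of the unit's -x. The two pots stand on either side and swap; the one on the green clip's side is in the lever's way.
- pot_white: Loose closed screw pot, white with blue cap, same size as pot_amber, on the other side of the dial. Origin: centre of its underside.
- tray: Blue fixed tray, 150 (x) by 100 (y) mm, walls 16 mm high, 4 mm thick, floor 4 mm above the table. Origin: centre of its underside. Its +x half is filled by a dark foam block with screws (from x = 14 mm, top 14 mm); the -x half is free (inside x -71 to 14, y -46 to 46 mm). Left or right of the dial, swapping with the spare drive. Yaw up to 0.3 rad.
- tray_free (a point): Centre of the free half of the tray, on its floor, 4 mm above the table.
- drive: Opened hard drive lying loose on the grille, 102 x 147 x 27 mm. Origin: centre of its underside. To be left alone.
- screwdriver: Yellow-handled screwdriver, 200 mm long, lying loose on the table in front of the dial, to the left. To be left alone.
- tweezers: Dark steel tweezers, 110 mm long, lying loose on the table in front of the dial. To be left alone.
- duster: Loose upright red and white bottle, 60 mm diameter, 190 mm high, on the right. Origin: centre of its underside. To be left alone.
- blower: Loose black rubber dust blower, 60 mm diameter, 85 mm high, standing on the left. To be left alone.

How it is judged:
By the outcome, as a careful person would: the job done as asked, in the order asked, and still so for the second after the job is handed in, with the robot touching nothing.
It also fails if it takes over 56 s, if anything falls off the work surface, if the arm or the gripper's body presses on something with over 40 N, if the wrist force passes 120 N, or if a joint passes its speed limit or range.

ROBOT

A 6-joint arm with a two-finger parallel gripper is mounted at the origin on the work surface. World frame = base frame: x ahead of the robot, y to its left, z up, the work surface at z = 0. Lengths are in m, angles in rad, forces in N, time in s.
With the tool pointing down it reaches from about 0.375 to 0.9 m from the base axis. Payload 3.1 kg.
Tool frame: the origin (TCP) lies on the centre line of the jaws, within the pads' length; the fingertips stand 19 mm ahead of it and the grasp point (between the pads) is the TCP; z points along the fingers, y is the line along which they close (so a half turn about z gives the same grasp; the last joint's range is limited). The gripper opens to 85 mm and grips with 20 to 120 N. Pads are 22 mm wide; open, the fingers measure 114 mm over their backs; the gripper's body (76 mm by 85 mm) begins 54 mm behind the grasp point. The pads swing forward as they close: fully open they stand 13 mm farther back than shut.
Start: joints at [-1.45, 0.527, 1.433, -0, 1.181, -0.178], TCP at [0.184, -0.597, 0.25] pointing down, gripper open.
Joint ranges: [-3.08, 3.08], [-0.75, 2.2], [0.22, 2.44], [-1.43, 4.57], [0, 2.65], [-2.85, 2.85]. Speed limits (rad/s): [2.79, 2.79, 3.14, 3.14, 3.14, 3.14].

INTERFACE

Orientations are given as a unit quaternion [x, y, z, w].
In Python, from station import manip, cams, sign_off gives the robot as it stands.
- The arm moves only by the tool carry_out, never from a script. Its argument "targets" is a list that holds one entry, the list of rows, each a list of 7 numbers: the shift along the tool's x, y, z in cm, then the turn, a rotation vector about the tool's x, y, z in degrees, then the finger opening in cm, from 0 to 8.54. A call has 1 to 12 rows; each row is the pose to reach, as a shift and turn from the pose commanded when the call began, along the tool's axes at that moment; what a row does not reach only later rows make up. A row lasts 1/12 s, in which the tool goes at most 41.7 mm and 7.16 degrees, less where a joint would pass 70% of its speed; a pose out of reach is approached as far as the arm can. A call with a gripper value outside its range is refused whole. The fingers move at their own pace and stop on an object; "force" is the grip in N (left out, the last holds). Time passes only in rows, so rows that repeat a pose let the fingers close. It gives the time, the measured TCP pose, the force, the opening and the grip force at its end, in the units of the state.
- manip.sense(): the state, without advancing time (a new reading comes with each control period).
- cams.snapshot(name): name is "scene" or "side" or "wrist"; returns the picture (480x640x3 uint8, red, green, blue); there is no depth.
- cams.camera_info(name): a dict with "K" (3x3 intrinsics, pixels), "T" (4x4, takes a point from camera to world coordinates). Camera axes: x right, y down, z forward; pixel columns grow to the right and rows downward; lengths in m; the calibration is good to about 2 mm. A picture is of the moment at which its call begins: read the wrist's pose just before it. camera_info takes no time and is no camera call; for the wrist camera it gives the pose at the moment of the call.
- sign_off(): hands the job in; it is judged then, once.
The state is a dict: "t": time; "q": joint angles; "qd": joint speeds; "tau": joint torques, N m; "tcp_pos": TCP position; "tool_rot": TCP orientation; "force": force on the tool from outside, world axes, zero at the start; "ft_torque": the same for the moment, N m; "finger_gap": opening from 0.0 (shut) to 1.0 (fully open); "gripper_force": force on a finger pad.
Only numpy, scipy, OpenCV 4.12 (cv2) and the standard library are available. Lean on these libraries where they do the work, as an engineer would, in place of code of your own. Each camera call takes 0.05 s, during which the arm holds its last target. There are 200 camera calls.

## Working session

There is one attempt and no reset: what is moved stays moved. The work goes in short steps, Python scripts to look and compute and a tool call to move; the robot and the scene stay as the last step left them, time stands still between calls to the robot, and variables do not carry over. Pictures are saved under pics/ and viewed, at most 10 in all, crops included, and the job is handed in when it is done.

Besides the shell and the picture viewer there is one more tool, called as name(argument=value, ...), one argument or row to a line, values as JSON. carry_out: Moves the arm, as the interface text tells. Its arguments: {"type":"object","properties":{"targets":{"type":"array"},"force":{"type":"number"}},"required":["targets"]}

```bash
mkdir -p pics; ls
python3 - <<'E'
from station import manip,cams
import cv2,numpy as np
for n in("scene","side"):
    cv2.imwrite(f"pics/{n}0.png",cams.snapshot(n)[:,:,::-1])
    i=cams.camera_info(n);print(n,np.round(i["K"],1).tolist(),np.round(i["T"],3).tolist())
s=manip.sense();print(s["tcp_pos"],s["tool_rot"],s["t"],s["finger_gap"])
E
```

```text
pics
scene [[566.0, 0.0, 321.7], [0.0, 566.0, 245.9], [0.0, 0.0, 1.0]] [[-0.817, 0.431, -0.384, 1.027], [0.577, 0.61, -0.543, 0.648], [0.001, -0.665, -0.747, 0.97], [0.0, 0.0, 0.0, 1.0]]
side [[475.7, 0.0, 314.4], [0.0, 475.7, 233.8], [0.0, 0.0, 1.0]] [[-0.876, -0.252, 0.411, 0.074], [-0.482, 0.499, -0.72, 0.847], [-0.024, -0.829, -0.559, 0.768], [0.0, 0.0, 0.0, 1.0]]
[ 0.18393673 -0.59670531  0.2494516 ] [ 9.88859721e-01  1.48847424e-01  3.48171297e-05 -9.45982154e-04] 0.1 1.0005560419813844
```

View pics/scene0.png

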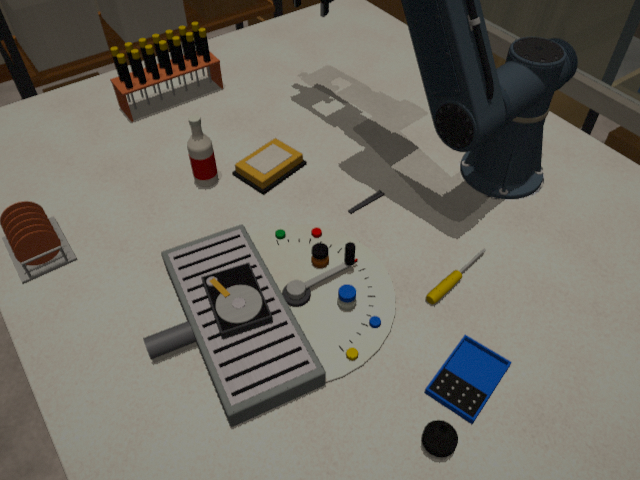

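View pics/side0.png

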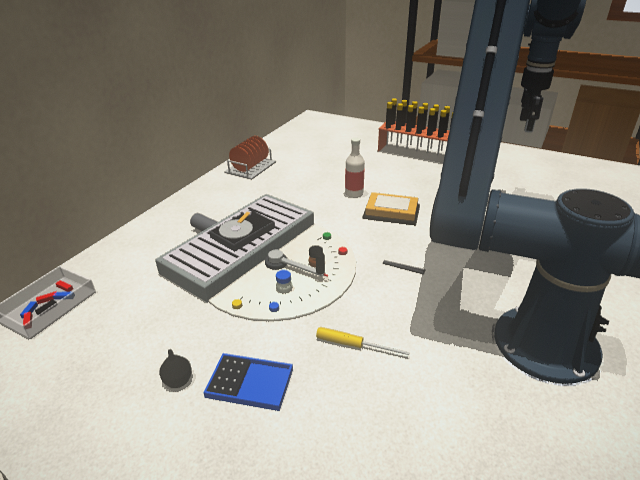

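The scene shows green clip ≈(281,234), red (317,232), amber pot cap (320,250) on green's side, knob top (350,246), hub (296,288) and tray ≈(468,378). I'll enlarge both views to get precise pixels.

```bash
cat > h.py <<'E'
import numpy as np
from station import manip,cams
def px2w(n,u,v,z,info=None):
    i=info or cams.camera_info(n);K=np.array(i["K"]);T=np.array(i["T"])
    d=T[:3,:3]@np.linalg.solve(K,[u,v,1]);o=T[:3,3];return (o+d*(z-o[2])/d[2])[:2]
def w2px(n,p,info=None):
    i=info or cams.camera_info(n);K=np.array(i["K"]);T=np.array(i["T"])
    c=K@(T[:3,:3].T@(np.array(p)-T[:3,3]));return c[:2]/c[2]
E
python3 - <<'E'
import cv2,numpy as np
from h import *
a=cv2.imread("pics/scene0.png");b=cv2.imread("pics/side0.png")
A=cv2.resize(a[215:415,260:520],None,fx=3,fy=3,interpolation=cv2.INTER_CUBIC)
cv2.imwrite("pics/c1.png",A)
B=cv2.resize(b[220:420,190:390],None,fx=3,fy=3,interpolation=cv2.INTER_CUBIC)
cv2.imwrite("pics/c2.png",B)
for n,im in(("scene",a),("side",b)):
    h=cv2.cvtColor(im,cv2.COLOR_BGR2HSV)
    for c,l,u in(("green",(45,100,40),(85,255,255)),("red",(0,150,60),(6,255,255)),("yellow",(22,150,90),(32,255,255)),("blue",(100,150,60),(120,255,255))):
        m=cv2.inRange(h,l,u);N,_,st,ce=cv2.connectedComponentsWithStats(m)
        for k in range(1,N):
            if st[k,4]>20: print(n,c,st[k].tolist(),np.round(ce[k],1),np.round(px2w(n,*ce[k],.017),3))
E
```

```text
scene green [276, 230, 9, 9, 71] [280.  233.9] [ 0.594 -0.13 ]
scene red [190, 154, 24, 26, 349] [202.1 168.2] [ 0.634 -0.44 ]
scene red [312, 228, 10, 10, 72] [316.2 232.1] [ 0.523 -0.086]
scene yellow [192, 22, 6, 4, 21] [194.5  23.3] [ 0.301 -1.143]
scene yellow [178, 25, 8, 5, 28] [181.7  27. ] [ 0.349 -1.145]
scene yellow [165, 29, 8, 5, 24] [168.5  31. ] [ 0.398 -1.145]
scene yellow [152, 33, 7, 5, 23] [155.1  35.1] [ 0.447 -1.145]
scene yellow [186, 32, 7, 4, 23] [188.7  33.5] [ 0.349 -1.09 ]
scene yellow [172, 36, 7, 4, 25] [175.3  37.6] [ 0.398 -1.091]
scene yellow [139, 38, 7, 4, 24] [141.8  39.4] [ 0.495 -1.144]
scene yellow [159, 40, 7, 5, 26] [161.9  41.8] [ 0.447 -1.091]
scene yellow [125, 42, 7, 5, 26] [127.8  43.7] [ 0.544 -1.145]
scene yellow [145, 44, 7, 5, 27] [148.2  46.3] [ 0.496 -1.09 ]
scene yellow [110, 46, 8, 5, 27] [113.6  48.1] [ 0.593 -1.145]
scene yellow [131, 49, 7, 5, 26] [134.1  50.7] [ 0.545 -1.091]
scene yellow [117, 53, 7, 5, 28] [120.   55.1] [ 0.593 -1.091]
scene yellow [427, 270, 35, 32, 404] [444.4 285.5] [0.389 0.198]
scene yellow [346, 348, 12
[... 640 characters left out ...]
 0.785 -1.254]
side yellow [408, 101, 10, 11, 63] [412.1 105.7] [ 0.735 -1.256]
side yellow [418, 103, 10, 10, 59] [422.9 107.6] [ 0.682 -1.253]
side yellow [429, 104, 10, 11, 60] [433.8 109.1] [ 0.631 -1.254]
side yellow [441, 106, 9, 10, 58] [445.1 110.5] [ 0.581 -1.257]
side yellow [232, 300, 10, 7, 52] [236.3 302.7] [0.651 0.214]
side yellow [317, 328, 46, 18, 396] [339.2 336. ] [0.391 0.198]
side blue [276, 271, 14, 8, 94] [282.6 274.5] [0.61  0.076]
side blue [53, 292, 17, 5, 50] [ 61.3 293.9] [1.049 0.385]
side blue [20, 302, 16, 16, 74] [ 27.6 307.9] [1.077 0.455]
side blue [269, 303, 9, 6, 41] [273.1 305.2] [0.57  0.182]
side blue [204, 354, 88, 52, 1793] [260.3 382.7] [0.472 0.378]
```

View pics/c1.png

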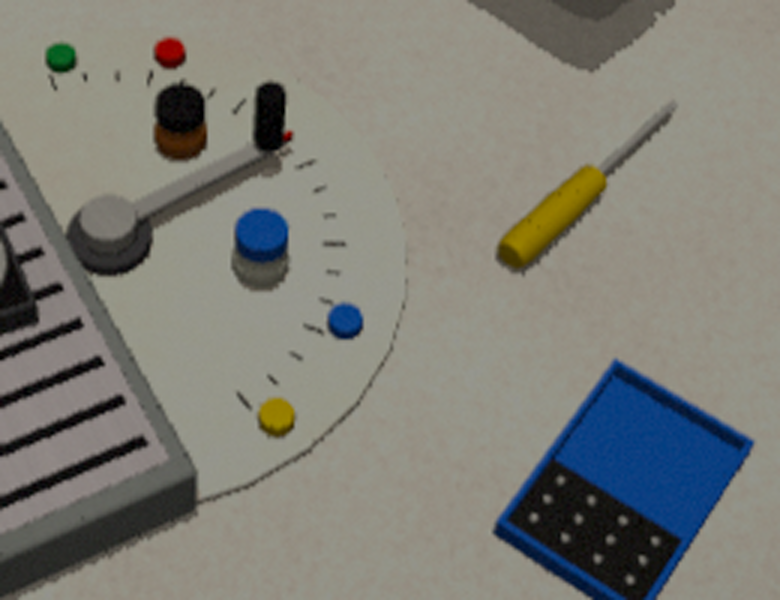

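View pics/c2.png

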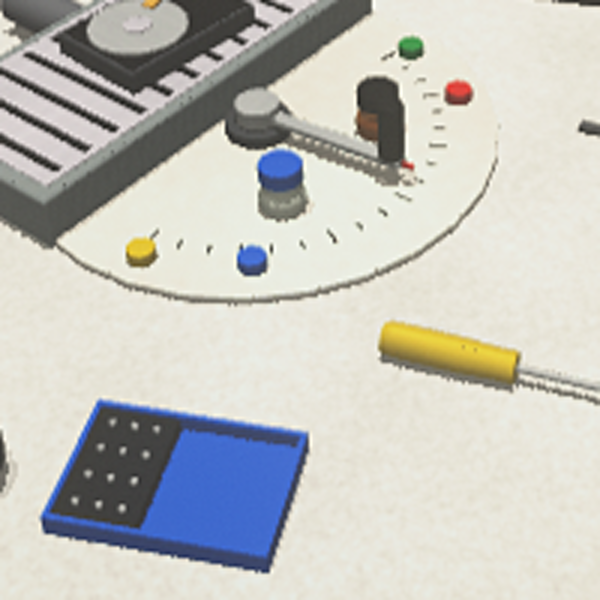

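Both crops agree: hub top (scene 296.0,286.7; side 275.7,254.3), knob top (350.0,245.3; 320.3,254.0), amber cap (320.3,247.7; 316,249.3), and tray rim corners readable.

Run:
```python
from h import *
from scipy.spatial.transform import Rotation as R
P={}
for k,z,a,b in(("hub",.038,(296,286.7),(275.7,254.3)),("knob",.085,(350,245.3),(320.3,254)),("amber",.053,(320.3,247.7),(316,249.3)),("white",.053,(347,292.2),(283.3,274.5)),("green",.018,(280,233.9),(326.5,234.4)),("red",.018,(316.2,232.1),(342.4,249.4))):
    p,q=px2w("scene",*a,z),px2w("side",*b,z);P[k]=(p+q)/2;print(k,np.round(p,4),np.round(q,4))
h=P["hub"]
for k in P:
    d=P[k]-h;print(k,"r",np.hypot(*d).round(4),"ang from -x",np.round((np.arctan2(d[1],d[0])%(2*np.pi))-np.pi,3))
for n,pts in(("scene",[(465.3,335.3),(510.3,362),(425.7,390.3)]),("side",[(292.7,365.3),(280,407),(223.3,354),(204.7,392.3)])):
    for p in pts: print(n,np.round(px2w(n,*p,.016),4))
s=manip.sense();print(R.from_quat(s["tool_rot"]).as_matrix().round(3))
```

```text
hub [0.6568 0.0326] [0.6553 0.0349]
knob [0.5228 0.0379] [0.5222 0.0371]
amber [ 0.5612 -0.0157] [ 0.5626 -0.0137]
white [0.5863 0.1136] [0.583 0.112]
green [ 0.5946 -0.129 ] [ 0.5945 -0.1321]
red [ 0.5235 -0.0857] [ 0.5231 -0.0876]
hub r 0.0 ang from -x -3.142
knob r 0.1336 ang from -x -0.028
amber r 0.1059 ang from -x 0.475
white r 0.1065 ang from -x -0.836
green r 0.1754 ang from -x 1.212
red r 0.1792 ang from -x 0.737
scene [0.4414 0.3121]
scene [0.414  0.4047]
scene [0.5857 0.3555]
side [0.4389 0.3118]
side [0.4094 0.4063]
side [0.5816 0.3532]
side [0.554  0.4459]
[[ 0.956  0.294 -0.   ]
 [ 0.294 -0.956  0.002]
 [ 0.    -0.002 -1.   ]]
```

carry_out(
  targets=[
    [[53,-44.5,3,0,0,-100,8.5],[53,-44.5,3,0,0,-100,8.5],[53,-44.5,3,0,0,-100,8.5],[53,-44.5,3,0,0,-100,8.5],[53,-44.5,3,0,0,-100,8.5],[53,-44.5,3,0,0,-100,8.5],[53,-44.5,3,0,0,-100,8.5],[53,-44.5,3,0,0,-100,8.5],[53,-44.5,3,0,0,-100,8.5],[53,-44.5,3,0,0,-100,8.5],[53,-44.5,3,0,0,-100,8.5],[53,-44.5,3,0,0,-100,8.5]],
  ],
)

```text
t: 1.1
tcp_pos: [0.4556, -0.1757, 0.2284]
tool_rot: [0.62, 0.785, -0.0, -0.0]
force: [0.1, -0.3, -0.5]
finger_gap: 0.999
gripper_force: 0.0
```

carry_out(
  targets=[
    [[13.2,14.1,0,0,0,-14,8.5],[13.2,14.1,0,0,0,-14,8.5],[13.2,14.1,0,0,0,-14,8.5],[13.2,14.1,0,0,0,-14,8.5],[13.2,14.1,0,0,0,-14,8.5],[13.2,14.1,0,0,0,-14,8.5],[13.2,14.1,0,0,0,-14,8.5],[13.2,14.1,0,0,0,-14,8.5]],
  ],
)

```text
t: 1.77
tcp_pos: [0.5618, -0.0174, 0.2282]
tool_rot: [0.522, 0.853, -0.001, -0.001]
force: [0.3, -0.3, -0.9]
finger_gap: 0.993
gripper_force: 0.0
```

Run:
```python
from h import *
import cv2,pickle
s=manip.sense();i=cams.camera_info("wrist");a=cams.snapshot("wrist")[:,:,::-1];cv2.imwrite("pics/w1.png",a)
pickle.dump(i,open("w1.pkl","wb"))
print(s["t"],s["tcp_pos"],s["tool_rot"],i)
for p in[(.5619,-.0147,.053),(.6561,.0338,.038),(.5225,.0375,.085),(.5946,-.1305,.02)]:print(w2px("wrist",p,i).round(1))
```

```text
1.7667 [ 0.56177272 -0.01740716  0.22815691] [ 5.21815942e-01  8.53057645e-01 -5.25348760e-04 -7.08261459e-04] {'K': array([[381.64625121,   0.        , 323.54222111],
       [  0.        , 381.64625121, 236.06041343],
       [  0.        ,   0.        ,   1.        ]]), 'T': array([[ 0.89022988,  0.4362401 ,  0.13109288,  0.5279891 ],
       [ 0.45550829, -0.85147303, -0.25981893,  0.04836103],
       [-0.00172139,  0.29101247, -0.95671771,  0.35149016],
       [ 0.        ,  0.        ,  0.        ,  1.        ]])}
[326.  213.2]
[452.1 208.7]
[309.6 131.1]
[301.4 323.1]
```

View pics/w1.png

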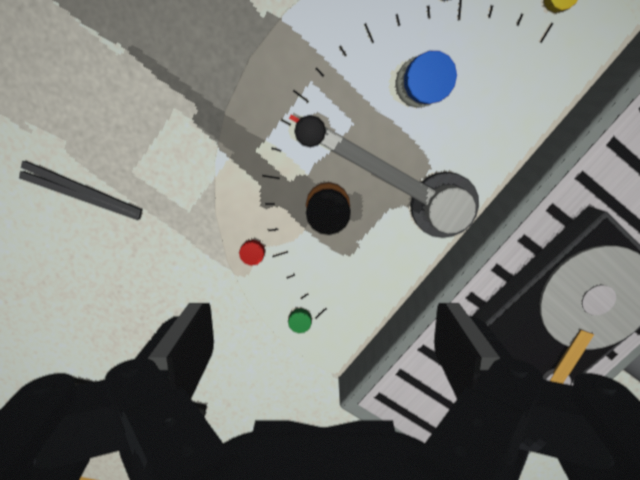

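The wrist view agrees with the predictions: amber cap (328,212), hub (452,211), knob (310,130), green (300,321). Descending.

carry_out(
  targets=[
    [[0.3,0.2,4,0,0,0,8],[0.3,0.2,8,0,0,0,8],[0.3,0.2,11.5,0,0,0,8],[0.3,0.2,14,0,0,0,8],[0.3,0.2,16,0,0,0,8],[0.3,0.2,17.5,0,0,0,8],[0.3,0.2,18.6,0,0,0,8],[0.3,0.2,18.6,0,0,0,8],[0.3,0.2,18.6,0,0,0,8]],
  ],
)

```text
t: 2.57
tcp_pos: [0.5627, -0.0146, 0.0426]
tool_rot: [0.523, 0.853, -0.0, -0.0]
force: [-0.9, 0.6, -0.1]
finger_gap: 0.941
gripper_force: 0.0
```

Close, let the grip settle, lift a little.

carry_out(
  targets=[
    [[0,0,0,0,0,0,3],[0,0,0,0,0,0,3],[0,0,0,0,0,0,3],[0,0,0,0,0,0,3],[0,0,0,0,0,0,3],[0,0,0,0,0,0,3],[0,0,0,0,0,0,3],[0,0,0,0,0,0,3],[0,0,-1.5,0,0,0,3],[0,0,-4,0,0,0,3],[0,0,-6,0,0,0,3],[0,0,-6,0,0,0,3]],
  ],
  force=30,
)

```text
t: 3.57
tcp_pos: [0.5654, -0.0139, 0.1061]
tool_rot: [0.522, 0.853, 0.001, 0.003]
force: [0.6, 0.7, -0.0]
finger_gap: 0.421
gripper_force: 30.2
```

carry_out(
  targets=[
    [[0,0,-3,0,0,0,3],[1.5,0.3,-5,0,0,-3,3],[4,1,-6,0,0,-9,3],[7,1.7,-6,0,0,-15,3],[10.5,2.5,-6,0,0,-21,3],[14,3.3,-6,0,0,-28,3],[17.5,4.1,-6,0,0,-35,3],[21,5,-6,0,0,-42,3],[24.5,5.8,-6,0,0,-49,3],[28,6.6,-6,0,0,-56,3],[31,7.3,-6,0,0,-62,3],[33.5,7.9,-6,0,0,-68,3]],
  ],
)

```text
t: 4.57
tcp_pos: [0.4793, 0.3228, 0.1618]
tool_rot: [-0.048, 0.999, -0.0, -0.001]
force: [-0.4, 0.8, -0.4]
finger_gap: 0.422
gripper_force: 30.5
```

```bash
cat > go.py <<'E'
import sys
from h import *
from scipy.spatial.transform import Rotation as R
# go.py x y z yangle_deg -> shift in cm (tool axes), turn rotvec deg
x,y,z,a=map(float,sys.argv[1:]);s=manip.sense();M=R.from_quat(s["tool_rot"])
t=np.radians(a);Y=np.array([np.cos(t),np.sin(t),0]);Z=np.array([0,0,-1.]);G=R.from_matrix(np.c_[np.cross(Y,Z),Y,Z])
print(s["t"],s["tcp_pos"].round(4),s["finger_gap"],s["gripper_force"],"shift cm",(M.inv().apply(np.array([x,y,z])-s["tcp_pos"])*100).round(2),"turn",(M.inv()*G).as_rotvec(degrees=True).round(1))
E
python3 go.py .4707 .372 .16 106.4
```

```text
4.5667 [0.4793 0.3228 0.1618] 0.42215697993123696 30.453195459776907 shift cm [0.38 4.98 0.18] turn [  0.   -0.1 -10.9]
```

carry_out(
  targets=[
    [[0.2,2.5,0,0,0,-5,3],[0.4,4.9,0,0,0,-11,3],[0.4,4.9,0,0,0,-11,3],[0.4,4.9,0,0,0,-11,3],[0.4,4.9,0,0,0,-11,3]],
  ],
)

```text
t: 4.98
tcp_pos: [0.472, 0.3685, 0.1618]
tool_rot: [-0.139, 0.99, -0.001, -0.001]
force: [-0.5, -0.1, -1.5]
finger_gap: 0.416
gripper_force: 30.5
```

```bash
python3 go.py .4707 .372 .039 106.4
python3 - <<'E'
from h import *
import cv2
a=cams.snapshot("side")[:,:,::-1];cv2.imwrite("pics/s1.png",cv2.resize(a[220:440,150:400],None,fx=2.5,fy=2.5))
cv2.imwrite("pics/w2.png",cams.snapshot("wrist")[:,:,::-1])
i=cams.camera_info("wrist")
for p in [(.44,.312),(.412,.4055),(.5837,.3544)]:print(w2px("wrist",(*p,.016),i).round(1))
E
```

```text
4.9833 [0.472  0.3685 0.1618] 0.41613270191596696 30.50556125032017 shift cm [ 0.    0.38 12.28] turn [-0.  -0.1 -0.4]
[259.9 161.9]
[400.1 160.2]
[270.4 349.1]
```

View pics/s1.png

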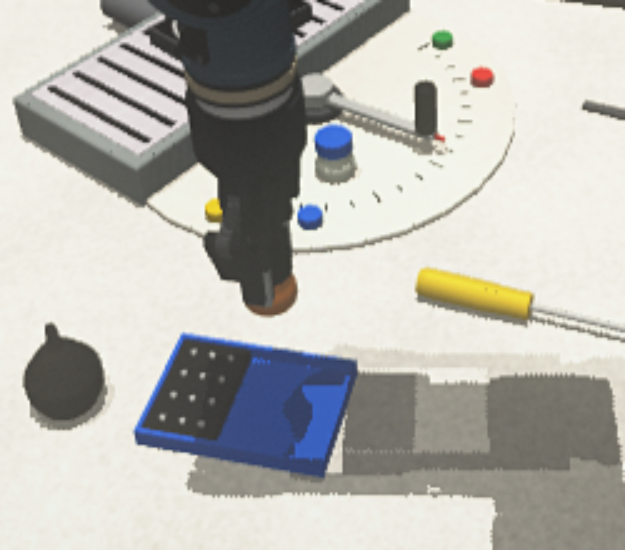

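View pics/w2.png

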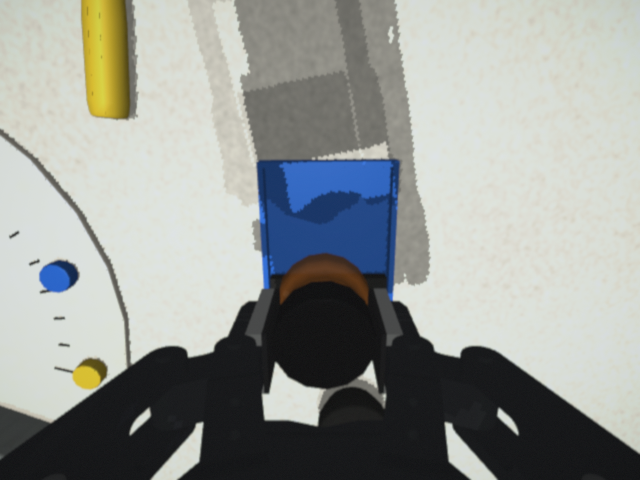

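The pot is held upright over the tray and the tray corners match predictions ((260,162), (398,160)). Lowering.

carry_out(
  targets=[
    [[0,0.2,3,0,0,0,3],[0,0.4,6,0,0,0,3],[0,0.4,8.5,0,0,0,3],[0,0.4,10.3,0,0,0,3],[0,0.4,11.3,0,0,0,3],[0,0.4,11.8,0,0,0,3],[0,0.4,12.2,0,0,0,3],[0,0.4,12.2,0,0,0,3],[0,0.4,12.2,0,0,0,3]],
  ],
)

```text
t: 5.83
tcp_pos: [0.4723, 0.3731, 0.0416]
tool_rot: [-0.139, 0.99, 0.0, 0.001]
force: [0.1, -0.5, -1.9]
finger_gap: 0.42
gripper_force: 30.5
```

carry_out(
  targets=[
    [[0,0,0.15,0,0,0,3],[0,0,0.15,0,0,0,3],[0,0,0.15,0,0,0,3]],
  ],
)

```text
t: 6.08
tcp_pos: [0.4718, 0.3732, 0.0399]
tool_rot: [-0.14, 0.99, 0.0, 0.001]
force: [0.5, -0.0, -0.3]
finger_gap: 0.421
gripper_force: 30.6
```

carry_out(
  targets=[
    [[0,0,0.1,0,0,0,3],[0,0,0.1,0,0,0,3],[0,0,0.1,0,0,0,4.5],[0,0,0.1,0,0,0,5],[0,0,0.1,0,0,0,5.5],[0,0,0.1,0,0,0,5.5],[0,0,0.1,0,0,0,5.5],[0,0,0.1,0,0,0,5.5],[0,0,-2,0,0,0,5.5],[0,0,-5,0,0,0,5.5],[0,0,-9,0,0,0,5.5],[0,0,-12,0,0,0,5.5]],
  ],
)

```text
t: 7.08
tcp_pos: [0.4717, 0.373, 0.161]
tool_rot: [-0.14, 0.99, 0.0, 0.0]
force: [0.9, 0.6, 0.1]
finger_gap: 0.648
gripper_force: 0.0
```

```bash
python3 - <<'E'
from h import *
import cv2
a=cams.snapshot("side")[:,:,::-1];b=cams.snapshot("wrist")[:,:,::-1]
cv2.imwrite("pics/j1.png",np.hstack([cv2.resize(a[330:420,190:310],(480,360)),cv2.resize(b,(320,240)).repeat(1,0) if 0 else cv2.copyMakeBorder(cv2.resize(b,(320,240)),0,120,0,0,0)]))
E
python3 go.py .49 .05 .2 60
```

```text
7.1833 [0.4748 0.3748 0.1648] 0.642492090715189 0.0 shift cm [  7.49 -31.62  -3.69] turn [ 0.4  0.6 46.1]
```

View pics/j1.png

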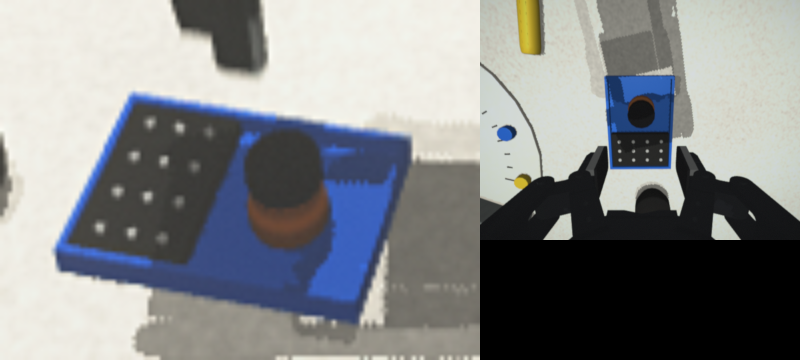

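The pot stands upright in the tray's free half (wrist pic ≈(640,112), side ≈(287,190)). Now turn the wrist the long way round (to stay within joint 6 range) and go above the knob.

carry_out(
  targets=[
    [[0.5,-3,-1,0,0,7,5.5],[0.9,-6,-1,0,0,14,5.5],[1.3,-9,-1,0,0,21,5.5],[1.7,-12,-1,0,0,28,5.5],[2.1,-15,-1,0,0,35,5.5],[2.5,-18,-1,0,0,42,5.5],[2.9,-21,-1,0,0,49,5.5],[3.3,-24,-1,0,0,56,5.5],[3.7,-27,-1,0,0,63,5.5],[4.1,-30,-1,0,0,70,5.5],[4.5,-32.5,-1,0,0,77,5.5],[4.8,-33.7,-1,0,0,84,5.5]],
  ],
)

```text
t: 8.18
tcp_pos: [0.5191, 0.0329, 0.1685]
tool_rot: [0.562, 0.827, -0.0, 0.0]
force: [0.2, 0.4, -0.2]
finger_gap: 0.641
gripper_force: 0.0
```

carry_out(
  targets=[
    [[0,0,0,0,0,7,5.5],[0,0,0,0,0,14,5.5],[0,0,0,0,0,21,5.5],[0,0,0,0,0,28,5.5],[0,0,0,0,0,35,5.5],[0,0,0,0,0,42,5.5],[0,0,0,0,0,49,5.5],[0,0,0,0,0,56,5.5],[0,0,0,0,0,63,5.5],[0,0,0,0,0,70,5.5],[0,0,0,0,0,77,5.5],[0,0,0,0,0,84,5.5]],
  ],
)

```text
t: 9.18
tcp_pos: [0.518, 0.0359, 0.1683]
tool_rot: [0.971, 0.24, -0.001, -0.0]
force: [-0.2, 0.1, 0.2]
finger_gap: 0.64
gripper_force: 0.0
```

```bash
python3 go.py .5225 .0375 .17 -91.6; python3 -c "
from h import *;print(manip.sense()['q'].round(2))"
```

```text
9.1833 [0.518  0.0359 0.1683] 0.6404924926577933 0.0 shift cm [ 0.47  0.06 -0.17] turn [-0.   0.1 29.3]
[-0.15  0.51  1.78  0.    0.86  0.94]
```

carry_out(
  targets=[
    [[0.5,0.1,0,0,0,7,5.5],[0.5,0.1,0,0,0,14,5.5],[0.5,0.1,0,0,0,21,5.5],[0.5,0.1,0,0,0,29,5.5],[0.5,0.1,0,0,0,29,5.5],[0.5,0.1,2,0,0,29,5.5],[0.5,0.1,4,0,0,29,5.5],[0.5,0.1,6,0,0,29,5.5],[0.5,0.1,8,0,0,29,5.5],[0.5,0.1,9,0,0,29,5.5],[0.5,0.1,9.8,0,0,29,5.5],[0.5,0.1,9.8,0,0,29,5.5]],
  ],
)

```text
t: 10.18
tcp_pos: [0.5226, 0.0373, 0.0697]
tool_rot: [1.0, -0.008, -0.001, -0.0]
force: [1.0, 0.5, 0.1]
finger_gap: 0.644
gripper_force: 0.0
```

carry_out(
  targets=[
    [[0,0,0,0,0,0,3.5],[0,0,0,0,0,0,2.5],[0,0,0,0,0,0,1.5],[0,0,0,0,0,0,1.5],[0,0,0,0,0,0,1.5],[0,0,0,0,0,0,1.5],[0,0,0,0,0,0,1.5]],
  ],
  force=20,
)

```text
t: 10.77
tcp_pos: [0.5242, 0.0372, 0.0721]
tool_rot: [1.0, -0.008, 0.001, 0.0]
force: [-0.2, 0.3, 6.7]
finger_gap: 0.249
gripper_force: 22.4
```

Run:
```python
from h import *
from scipy.spatial.transform import Rotation as R
s=manip.sense();M=R.from_quat(s["tool_rot"]);X,Y=M.as_matrix()[:,0],M.as_matrix()[:,1]
print(s["t"],s["tcp_pos"],s["finger_gap"],s["gripper_force"],s["force"],"yang",np.degrees(np.arctan2(Y[1],Y[0])))
h=np.array([.6561,.0338]);g=np.array([.5946,-.1305])
k=s["tcp_pos"][:2]-h;print("r",np.hypot(*k));a0=np.arctan2(k[1],k[0]);a1=np.arctan2(*(g-h)[::-1]);D=(a1-a0)%(2*np.pi);print("turn deg",np.degrees(D))
r=np.hypot(*k)
for f in np.arange(1,13)/12:
    a=a0+D*f;p=np.append(h+.135*np.array([np.cos(a),np.sin(a)]),s["tcp_pos"][2])
    print((M.inv().apply(p-s["tcp_pos"])*100).round(2),(-np.degrees(D)*f).round(1))
```

```text
10.7667 [0.52421079 0.037222   0.07211824] 0.2492911141889868 22.375419437885284 [-0.21771068  0.30647346  6.6627329 ] yang -90.92961007328697
r 0.13193359446943823
turn deg 70.96462310275767
[-0.25  1.39 -0.  ] -5.9
[-0.05  2.77  0.  ] -11.8
[0.3  4.12 0.  ] -17.7
[0.77 5.42 0.  ] -23.7
[1.39 6.68 0.  ] -29.6
[2.12 7.86 0.01] -35.5
[2.98 8.96 0.01] -41.4
[3.94 9.96 0.01] -47.3
[5.010e+00 1.086e+01 1.000e-02] -53.2
[6.160e+00 1.165e+01 1.000e-02] -59.1
[ 7.38 12.31  0.02] -65.1
[ 8.67 12.85  0.02] -71.0
```

carry_out(
  targets=[
    [[-0.1,1.4,0,0,0,-6,1.5],[0,2.8,0,0,0,-12,1.5],[0.3,4.1,0,0,0,-18,1.5],[0.8,5.4,0,0,0,-24,1.5],[1.4,6.7,0,0,0,-30,1.5],[2.1,7.9,0,0,0,-35,1.5],[3,9,0,0,0,-41,1.5],[3.9,10,0,0,0,-47,1.5],[5,10.9,0,0,0,-53,1.5],[6.2,11.7,0,0,0,-59,1.5],[7.4,12.3,0,0,0,-65,1.5],[7.9,12.5,0,0,0,-67,1.5]],
  ],
)

```text
t: 11.77
tcp_pos: [0.6028, -0.0889, 0.0721]
tool_rot: [0.838, 0.546, 0.002, 0.001]
force: [-1.0, 3.7, 7.8]
finger_gap: 0.249
gripper_force: 22.7
```

Run:
```python
from h import *
import cv2
s=manip.sense();k=s["tcp_pos"][:2]-[.6561,.0338];print(s["t"],s["tcp_pos"],s["force"],s["gripper_force"],np.hypot(*k),np.degrees(np.arctan2(*k[::-1]))%360-180,"want",np.degrees(1.212))
i=cams.camera_info("wrist")
a=cams.snapshot("scene")[:,:,::-1];b=cams.snapshot("wrist")[:,:,::-1]
A=cv2.resize(a[215:315,250:350],(400,400),interpolation=cv2.INTER_CUBIC)
cv2.imwrite("pics/m1.png",np.hstack([A,cv2.copyMakeBorder(cv2.resize(b,(400,300)),0,100,0,0,0)]))
```

```text
11.7667 [ 0.60284866 -0.08888174  0.07210752] [-0.95523099  3.71471201  7.7980272 ] 22.724142372608185 0.1337404764295671 66.53622142569401 want 69.44248476985577
```

View pics/m1.png

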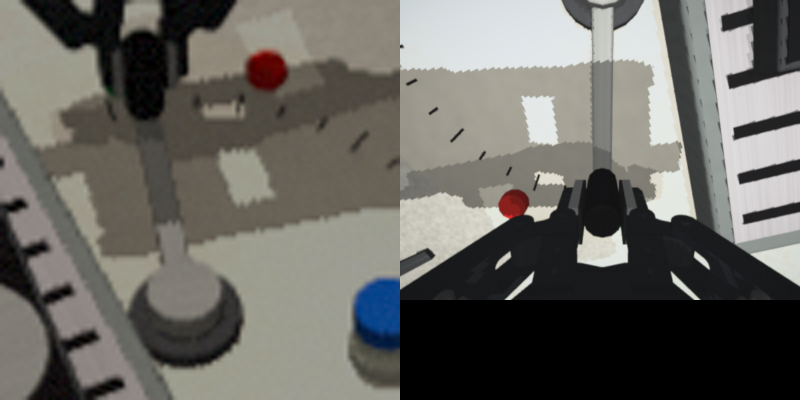

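Lever gripped, about 3° short of the green clip by TCP reading. Finish the swing, then let the hinge settle.

carry_out(
  targets=[
    [[0,0.3,0,0,0,-1,1.5],[0,0.6,0,0,0,-3,1.5],[0,0.6,0,0,0,-3,1.5],[0,0.6,0,0,0,-3,1.5],[0,0.6,0,0,0,-3,1.5]],
  ],
)

```text
t: 12.28
tcp_pos: [0.6073, -0.0909, 0.0721]
tool_rot: [0.824, 0.566, 0.002, 0.001]
force: [2.8, 3.7, 5.2]
finger_gap: 0.247
gripper_force: 22.5
```

carry_out(
  targets=[
    [[0,0,0,0,0,0,3],[0,0,0,0,0,0,4],[0,0,0,0,0,0,5],[0,0,0,0,0,0,5.5],[0,0,0,0,0,0,5.5],[0,0,-2,0,0,0,5.5],[0,0,-5,0,0,0,5.5],[0,0,-9,0,0,0,5.5],[-3,0,-12,0,0,0,5.5],[-6,0,-15,0,0,0,5.5],[-9,0,-16,0,0,0,5.5],[-9,0,-16,0,0,0,5.5]],
  ],
)

```text
t: 13.28
tcp_pos: [0.5743, -0.1813, 0.2351]
tool_rot: [0.825, 0.565, 0.001, 0.005]
force: [0.8, -1.0, -0.2]
finger_gap: 0.641
gripper_force: 0.0
```

Run:
```python
from h import *
import cv2,pickle
cams.snapshot("side");cams.snapshot("side")
i=cams.camera_info("wrist");b=cams.snapshot("wrist")[:,:,::-1].copy();pickle.dump(i,open("w3.pkl","wb"));cv2.imwrite("pics/w3raw.png",b)
a=cams.snapshot("scene")[:,:,::-1];cv2.imwrite("pics/scene3.png",a)
for n,p in dict(hub=(.6561,.0338,.038),knob=(.6079,-.0924,.085),green=(.5946,-.1305,.02)).items():print(n,w2px("wrist",p,i).round(1),w2px("scene",p).round(1))
h=cv2.cvtColor(b,cv2.COLOR_BGR2HSV)
for c,l,u in(("green",(45,100,40),(85,255,255)),("red",(0,150,60),(6,255,255))):
    N,_,st,ce=cv2.connectedComponentsWithStats(cv2.inRange(h,l,u))
    for k in range(1,N):
        if st[k,4]>15:print(c,st[k].tolist(),ce[k].round(1))
cv2.imwrite("pics/w3.png",np.vstack([cv2.resize(b[:400],(800,500))]))
```

```text
hub [ 325.5 -114.9] [296.6 286.9]
knob [326.2  92.8] [282.2 225.5]
green [327.1 148. ] [279.6 232.9]
green [313, 137, 25, 25, 506] [325.2 149.1]
red [322, 112, 4, 13, 39] [323.8 118.2]
red [217, 118, 27, 27, 563] [229.5 130.9]
```

View pics/w3.png

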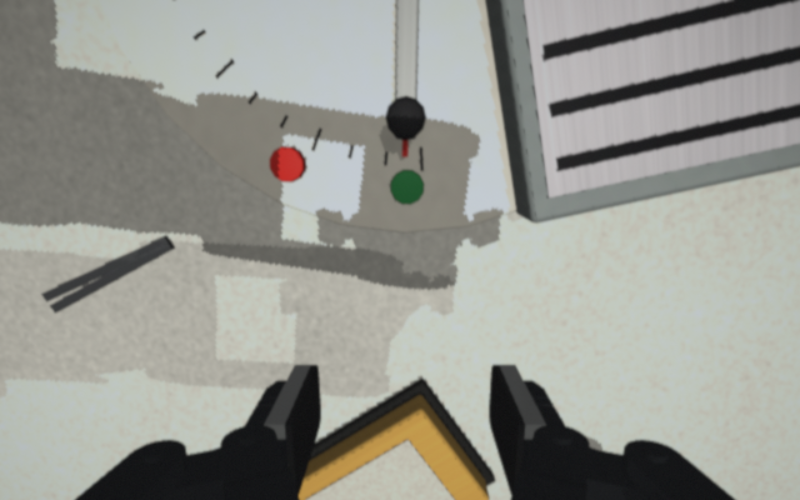

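The wrist view shows the red pointer (324,118) in line with the green clip (325,149) and the hub line (≈325). The offset is about 1.5 px, or 0.5°, and the gripper is clear of everything. Handing in.

```bash
python3 -c "
from station import sign_off;print(sign_off())"
```

```text
the job is handed in; nothing more can be done
None
```

The amber pot stands upright in the free half of the blue tray, the lever then swung to point at the green clip (about 0.5° off by the last wrist picture), and the job is handed in.

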